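# Draw a glass strip out of a dust-flap box and set it in the lath corner

### The job

Take the top white glass strip out of the plywood stock box: push the hanging front flap inwards and up (it falls shut by itself), reach in under it, slide the strip forward until it overhangs the front of the box and pinch it there by its sides. Lay the strip flat on the cork assembly board, tight in the corner of the two laths, with its long edge against the long lath and its end against the short one. Leave the other strips in the box with the flap shut, do not drop or fling the strip, and leave the tools and the tape lying about where they are.

Things in the scene. Friction and masses are not known exactly. Their poses are not given: they have to be found in the camera images.
- stock_box: Fixed plywood stock box, 170 mm wide (y), 174 deep (x), 263 high. Origin on the table under the middle of its front face; +x into the box (roughly away from the robot), +y left, z up. The front apron (x 0 to 8 mm) ends at z = 74.5 mm; above it the front is open up to the top board (z = 254 mm, it stands out 8 mm to the front) and is closed by the flap. Inside width 150 mm, inner back at x = 166 mm.
- box_deck (a point): Middle of the front edge of the deck in the box: 8 mm behind the front face, at z = 60 mm; axes as the box's. On the deck lie three strips, one on another, lengthwise along x; the apron's edge, 14.5 mm above the deck, holds back the lower two and the top one slides out over it with 1.5 mm to spare. Two fixed cleats along the strips, 14 mm wide, 26 mm high, leave 2 mm beside them: no finger fits.
- flap (a joint): Flap angle in rad: 0 shut, grows as it is pushed inwards and up, stops at 1.4. It hangs in the front opening from its upper edge, 6 mm plywood, 136 wide, 157 high, about 130 g, and swings only into the box; shut, its lower edge is 27 mm behind the front face and clears the top strip's upper face by 6 mm. No catch, no stay: it falls shut from any angle, but rests on a hand that reaches in under it.
- flap_hinge (a point): Middle of the flap's hinge line, which runs along the box's y at x = 8 mm, z = 246 mm in the box's frame.
- flap_edge (a point): Middle of the flap's lower edge (moves with the flap). Shut it is at x = 27 mm, z = 90 mm in the box's frame.
- strip_1_center (a point): Centre of the top strip in the box, the one to take: white glass, rounded edges, 140 x 60 x 8 mm (x, y, z), about 160 g. Its upper face is 84 mm above the table, its front end 11 to 21 mm behind the box's front face at the start. It is slippery on glass and on the box's waxed wood: a fingertip pressed on it with 5 to 8 N drags it along.
- strip_2_center (a point): Centre of the second strip, of the same size, directly under the top one. It stays in the box.
- strip_3_center (a point): Centre of the lowest strip, of the same size. It stays in the box.
- assembly_board: Fixed cork board, 270 x 220 mm (x, y), 12 mm thick. Origin under its centre; x roughly away from the robot, y to its left. Two wooden laths, 22 mm wide, standing 12 mm above the cork: the long one along x at the left (+y) edge, inner face at y = +86 mm; the short one along y at the far (+x) edge, inner face at x = +108 mm, reaching from y = -100 mm to the long lath.
- lath_corner (a point): The inner corner of the two laths at the level of the cork surface (108, 86, 12 mm in the board's frame, axes as the board's). Set home, the strip's centre is 70 mm from it towards -x, 30 mm towards -y, 4 mm up.
- electrical_tape: Small black roll of tape, 53 mm across, 19 mm high, lying on the cork in the near right part of the board; origin at its underside. To be left alone.
- glass_cutter: Brass glass cutter, 17 x 151 x 17 mm, lying on the table between box and board; origin at its underside. To be left alone.
- screwdriver: Screwdriver, 27 x 207 x 27 mm, lying on the table behind the work; origin at its underside. To be left alone.
- spring_clamp: Orange spring clamp, 59 x 121 x 26 mm, lying on the right of the table; origin at its underside. To be left alone.

How it is judged:
By the outcome, as a careful person would: the job done as asked, in the order asked, and still so for the second after the job is handed in, with the robot touching nothing.
It also fails if it takes over 66 s, if anything falls off the work surface, if the arm or the gripper's body presses on something with over 40 N, if the wrist force passes 120 N, or if a joint passes its speed limit or range.

### The arm

A 6-joint arm with a two-finger parallel gripper is mounted at the origin on a cart in front of the work surface, level with it; the furniture and walls round the work are solid. World frame = base frame: x ahead of the robot, y to its left, z up, the work surface at z = 0. Lengths are in m, angles in rad, forces in N, time in s.
With the tool pointing down it reaches from about 0.325 to 0.9 m from the base axis. Payload 6.1 kg.
Tool frame: the origin (TCP) lies midway between the tips of the shut fingers; the grasp point (between the pads) lies 19 mm behind it; z points along the fingers, y is the line along which they close (so a half turn about z gives the same grasp; the last joint's range is limited). The gripper opens to 85 mm and grips with 20 to 120 N. Pads are 22 mm wide; open, the fingers measure 114 mm over their backs; the gripper's body (76 mm by 85 mm) begins 54 mm behind the grasp point. The pads swing forward as they close: fully open they stand 13 mm farther back than shut.
Start: joints at [1.117, 0.22, 1.526, -0, 1.395, -0.126], TCP at [0.201, 0.592, 0.231] pointing down, gripper open.
Joint ranges: [-2.98, 2.98], [-0.91, 2.08], [0.09, 2.57], [-1.24, 4.39], [0.2, 2.65], [-2.68, 2.68]. Speed limits (rad/s): [2.57, 2.57, 3.01, 3.14, 3.14, 3.14].

### API

Orientations are given as [roll, pitch, yaw] about the fixed x, y, z axes, in that order (R = Rz(yaw) Ry(pitch) Rx(roll)).
In Python, from plant import movep, move_l, set_joints, gripper_to, hold, inverse_kinematics, observe, get_image, get_calibration, Unreachable, job_done gives the robot as it stands. Calls block until the motion is done:
- movep(position, orientation): joint-space move of the TCP to a pose.
- move_l(position, feed=0.15, rotation=None, max_force=None): straight line of the TCP; rotation=None keeps the orientation; feed is the mean speed in m/s. With max_force (N) it stops when the force on the tool has changed by that much, and returns True; else False.
- set_joints(angles): joint-space move.
- gripper_to(opening, f_grip=None): finger opening in m; f_grip is the grip in N (None keeps the last); returns when the fingers have stopped.
- hold(seconds).
- inverse_kinematics(position, orientation): joint angles nearest the present ones, or None.
- observe(): the state.
- get_image(name): name is "scene" or "top"; returns (picture, depth): 400x640x3 uint8, red, green, blue; 400x640 float32, m along the optical axis (not along the pixel's ray), 0 where there is no reading.
- get_calibration(name): a dict with "intrinsics" (3x3 intrinsics, pixels), "world_from_camera" (4x4, takes a point from camera to world coordinates). Camera axes: x right, y down, z forward; pixel columns grow to the right and rows downward; lengths in m; the calibration is good to about 2 mm. A picture is of the moment at which its call begins. get_calibration takes no time and is no camera call.
A pose or a line that the arm cannot do raises Unreachable and nothing moves.
- job_done(): hands the job in; it is judged then, once.
The state is a dict: "time_s": time; "q": joint angles; "joint_velocities": joint speeds; "joint_torque": joint torques, N m; "eef_pos": TCP position; "tcp_rot": TCP orientation; "ft_force": force on the tool from outside, world axes, zero at the start; "torque": the same for the moment, N m; "opening": finger opening in m; "grasp_force": force on a finger pad.
Only numpy, scipy, OpenCV 4.12 (cv2) and the standard library are available. Lean on these libraries where they do the work, as an engineer would, in place of code of your own. Each camera call takes 0.05 s, during which the arm holds its last target. There are 200 camera calls.

## Working session

There is one attempt and no reset: what is moved stays moved. The work goes in short steps, each a Python script; the robot and the scene stay as the last script left them, time stands still between calls to the robot, and variables do not carry over. Pictures are saved under pics/ and viewed, at most 12 in all, crops included, and the job is handed in when it is done.

```bash
ls; mkdir -p pics
python3 - <<'E'
from plant import *
import cv2, numpy as np
np.set_printoptions(precision=4,suppress=True)
for n in("scene","top"):
    p,d=get_image(n); cv2.imwrite(f"pics/{n}0.png",p[:,:,::-1]); np.save(f"pics/{n}0.npy",d)
    c=get_calibration(n); print(n,c["intrinsics"],c["world_from_camera"])
o=observe(); print(o)
E
```

```text
pics
scene [[446.3361   0.     315.293 ]
 [  0.     446.3361 200.4118]
 [  0.       0.       1.    ]] [[ 0.6465 -0.3137  0.6954 -0.3177]
 [-0.7629 -0.261   0.5915 -0.8782]
 [-0.0041 -0.9129 -0.4081  0.7187]
 [ 0.      0.      0.      1.    ]]
top [[426.0479   0.     318.9273]
 [  0.     426.0479 202.5773]
 [  0.       0.       1.    ]] [[ 0.0244 -0.9848  0.1719  0.3587]
 [-0.9997 -0.0226  0.0125 -0.0683]
 [-0.0084 -0.1722 -0.985   1.5768]
 [ 0.      0.      0.      1.    ]]
{'time_s': 0.1, 'q': array([ 1.1169,  0.2211,  1.5275,  0.    ,  1.3947, -0.1261]), 'joint_velocities': array([ 0.0007, -0.0009, -0.0015, -0.0011, -0.0012,  0.0001]), 'joint_torque': array([  0.0019, -49.8247, -39.0543,  -0.0001,   0.0058,  -0.    ]), 'eef_pos': array([0.201 , 0.5912, 0.2303]), 'tcp_rot': array([-3.1398, -0.0002,  2.8138]), 'ft_force': array([-0.0091, -0.2668, -0.7416]), 'torque': array([-0.0289,  0.0098, -0.0223]), 'grasp_force': 0.0, 'opening': 0.08537957599500556}
```

View pics/scene0.png

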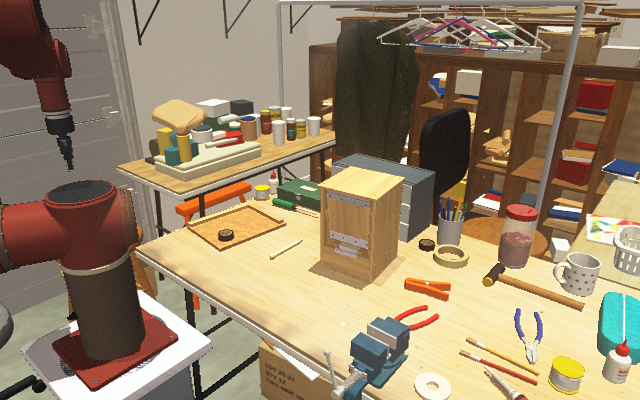

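View pics/top0.png

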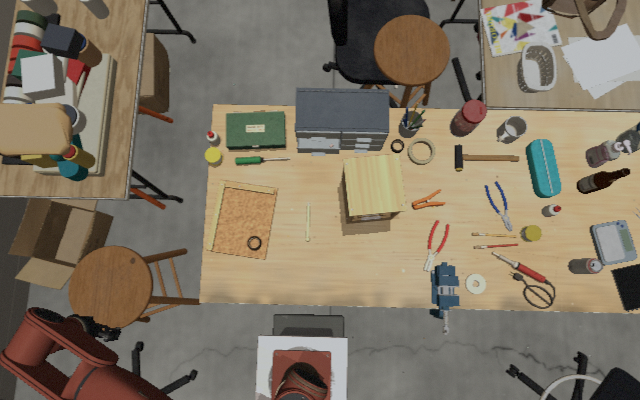

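The scene view shows the box at about (360,225), with its front facing the robot and white strip ends at about (348,245). The cork board is at about (237,225). The top view shows the box top at (372,187) and the board at (240,220), with its long lath on the left and its short lath on the far side. Next I measure both using height masks and rays cast onto planes.

```bash
cat > h.py <<'E'
import numpy as np, cv2
from plant import *
np.set_printoptions(precision=4,suppress=True)
def rays(n,uv):
    c=get_calibration(n);K=c["intrinsics"];T=c["world_from_camera"]
    uv=np.asarray(uv,float).reshape(-1,2)
    r=np.c_[(uv[:,0]-K[0,2])/K[0,0],(uv[:,1]-K[1,2])/K[1,1],np.ones(len(uv))]
    return T[:3,3],r@T[:3,:3].T
def onplane(n,uv,z):
    o,r=rays(n,uv); return o+r*((z-o[2])/r[:,2])[:,None]
def cloud(n,d):
    v,u=np.mgrid[:400,:640]; o,r=rays(n,np.c_[u.ravel(),v.ravel()])
    P=(o+r*d.ravel()[:,None]).reshape(400,640,3); P[d==0]=np.nan; return P
def project(n,P):
    c=get_calibration(n);K=c["intrinsics"];T=np.linalg.inv(c["world_from_camera"])
    p=np.atleast_2d(P)@T[:3,:3].T+T[:3,3]; p=p@K.T; return p[:,:2]/p[:,2:]
E
python3 - <<'E'
from h import *
for n in("scene","top"):
    im=cv2.imread(f"pics/{n}0.png"); P=cloud(n,np.load(f"pics/{n}0.npy"))
    x,y,z=P[...,0],P[...,1],P[...,2]
    def rect(m,zz,name):
        m=cv2.morphologyEx(m.astype(np.uint8),cv2.MORPH_OPEN,np.ones((3,3)))
        cs,_=cv2.findContours(m,cv2.RETR_EXTERNAL,cv2.CHAIN_APPROX_NONE)
        c=max(cs,key=cv2.contourArea); W=onplane(n,c.reshape(-1,2),zz)[:,:2]
        r=cv2.minAreaRect((W*1000).astype(np.float32)); print(n,name,cv2.contourArea(c),r,"\n",cv2.boxPoints(r))
    R=(x>.3)&(x<1.1)&(abs(y)<.8)
    print("table z",np.nanmedian(z[R&(abs(z)<.02)]))
    b=R&(abs(z-.263)<.02)&(abs(y+.25)<.3); print("box z",np.nanmedian(z[b])); rect(b,.263,"boxtop")
    hsv=cv2.cvtColor(im,cv2.COLOR_BGR2HSV)
    px=(220,240) if n=="top" else (225,237)
    print("cork hsv",hsv[px],P[px])
    cork=(abs(hsv[...,0].astype(int)-hsv[px][0])<4)&(hsv[...,1]>hsv[px][1]-40.)&(z<.03)&(abs(x-P[px][0])<.25)&(abs(y-P[px][1])<.25)
    rect(cork,.012,"cork")
    lath=R&(z>.018)&(z<.03)&(abs(x-P[px][0])<.25)&(abs(y-P[px][1])<.2); rect(lath,.024,"lath")
a=cv2.imread("pics/top0.png")[140:280,190:420]; b=cv2.imread("pics/scene0.png")[155:295,180:420]
a=cv2.resize(a,(690,420)[::1] and (480,292),interpolation=cv2.INTER_CUBIC); b=cv2.resize(b,(510,298),interpolation=cv2.INTER_CUBIC)
c=np.zeros((600,800,3),np.uint8); c[:292,:480]=a; c[300:598,:510]=b
f=cv2.resize(cv2.imread("pics/scene0.png")[165:290,315:410],(285,375),interpolation=cv2.INTER_CUBIC); c[:375,514:799]=f
cv2.imwrite("pics/crop1.png",c)
E
```

```text
table z -0.0022590722262841867
box z 0.2598759105905267
scene boxtop 1785.0 ((633.7652587890625, -237.5352783203125), (205.47206115722656, 189.2520751953125), 6.645050525665283) 
 [[ 520.7695 -155.4333]
 [ 542.6694 -343.4141]
 [ 746.761  -319.6372]
 [ 724.8611 -131.6565]]
cork hsv [ 18 149 244] [0.5588 0.2254 0.0083]
scene cork 1817.0 ((553.9693603515625, 229.14268493652344), (218.77500915527344, 257.8336486816406), 81.95820617675781) 
 [[411.0175 138.8657]
 [666.3157 102.796 ]
 [696.9213 319.4196]
 [441.623  355.4894]]
scene lath 107.5 ((474.8231201171875, 182.93972778320312), (64.79961395263672, 48.603275299072266), 49.83945083618164) 
 [[435.3552 173.8514]
 [472.4998 142.5056]
 [514.2911 192.0281]
 [477.1465 223.3739]]
table z 0.00011161937441661607
box z 0.262548768643605
top boxtop 3190.5 ((650.7659912109375, -222.6646728515625), (186.15248107910156, 179.89955139160156), 6.907469749450684) 
 [[ 547.5474 -144.5617]
 [ 569.1833 -323.1555]
 [ 753.9846 -300.7676]
 [ 732.3487 -122.1739]]
cork hsv [ 16 121 184] [0.5589 0.2416 0.0168]
top cork 3771.0 ((548.2598266601562, 240.366943359375), (235.56793212890625, 303.20343017578125), 80.34395599365234) 
 [[379.0497 149.6803]
 [677.9575  98.8231]
 [717.47   331.0536]
 [418.5622 381.9108]]
top lath 111.0 ((499.9335632324219, 344.2281494140625), (22.354202270507812, 104.45450592041016), 84.32171630859375) 
 [[446.8567 338.2734]
 [550.7986 327.9384]
 [553.0104 350.1829]
 [449.0685 360.5179]]
```

View pics/crop1.png

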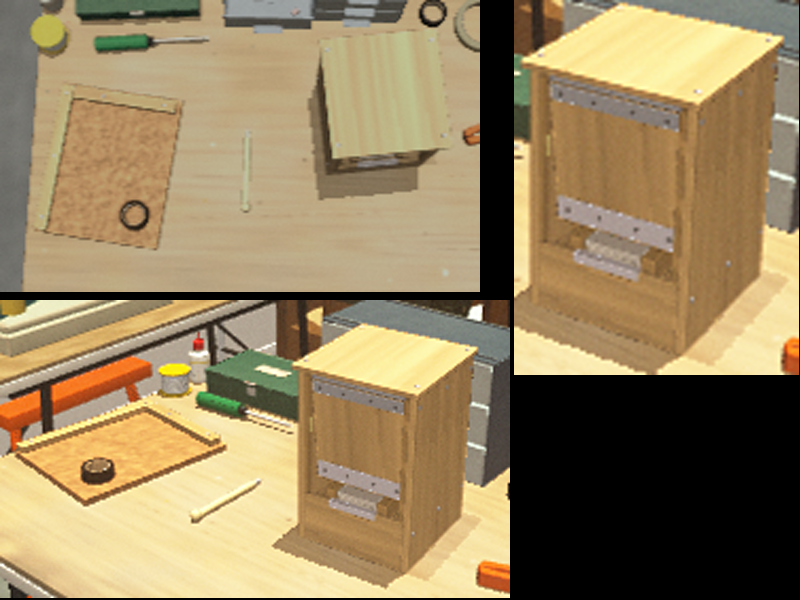

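The crop shows clear corners on the box top and the board. The strip end is visible under the flap's lower plate, above the apron's metal lip. I'll refine these corners sub-pixel in both views and check them against the given sizes.

Run:
```python
from h import *
from scipy.optimize import least_squares
G={n:cv2.cvtColor(cv2.imread(f"pics/{n}0.png"),cv2.COLOR_BGR2GRAY) for n in("scene","top")}
def sub(n,pts):
    c=cv2.cornerSubPix(G[n],np.float32(pts).reshape(-1,1,2),(3,3),(-1,-1),(3,50,.01)).reshape(-1,2)
    print(n,"shift",np.abs(c-np.float32(pts)).max(1)); return c
s=480/230.
def T(p): return [( (a+.5)/s-.5+190,(b+.5)/s-.5+140) for a,b in p]
def S(p): return [((a-514+.5)/3-.5+315,(b+.5)/3-.5+165) for a,b in p]
s2=510/240.
def S2(p): return [((a+.5)/s2-.5+180,(b-300+.5)/s2-.5+155) for a,b in p]
# box top: far-left, far-right, near-right, near-left at z .263
bt=sub("top",T([(321,38),(434,28),(447,148),(328,160)])); bs=sub("scene",S([(630,5),(782,39),(696,104),(524,62)]))
# board: near-left lath top corner?, cork near-right
W1=onplane("top",bt,.263);W2=onplane("scene",bs,.263)
print("box top\n",W1,"\nscene\n",W2)
for W in(W1,W2):
    print("sides",[np.linalg.norm(W[i]-W[(i+1)%4])for i in range(4)])
    near=W[3]-W[2]; l=W[0]-W[3]; r=W[1]-W[2]
    print("yaw",np.degrees([np.arctan2(-near[0],near[1]),np.arctan2(l[1],l[0]),np.arctan2(r[1],r[0])]),"center",W.mean(0))
# board: far-left(lath top), far-right (lath top outer), near-right (cork), near-left(lath top)
b1=sub("top",T([(70,87),(184,100),(158,248),(37,229)]))
b2=sub("scene",S2([(150,403),(224,446),(87,501),(17,455)]))
for n,b in(("top",b1),("scene",b2)):
    W=np.array([onplane(n,p,z)[0] for p,z in zip(b,(.024,.024,.012,.024))]); print(n,b,"\n",W)
i1=sub("top",T([(77,98)])); print("inner corner",i1,onplane("top",i1,.012))
```

```text
top shift [1.7748 0.     0.188  1.7165]
scene shift [0.     0.4734 0.5016 1.7584]
box top
 [[ 0.7282 -0.124   0.263 ]
 [ 0.7537 -0.2989  0.263 ]
 [ 0.5679 -0.3175  0.263 ]
 [ 0.549  -0.145   0.263 ]] 
scene
 [[ 0.7242 -0.143   0.263 ]
 [ 0.7421 -0.3076  0.263 ]
 [ 0.5605 -0.3306  0.263 ]
 [ 0.5326 -0.1584  0.263 ]]
sides [np.float64(0.1767396682941554), np.float64(0.18673103492032134), np.float64(0.17354507109653008), np.float64(0.18048368818475224)]
yaw [6.275  6.6705 5.7109] center [ 0.6497 -0.2214  0.263 ]
sides [np.float64(0.16562341389176183), np.float64(0.18307258193518017), np.float64(0.1744865148060152), np.float64(0.1922423722426637)]
yaw [9.2023 4.6073 7.2267] center [ 0.6399 -0.2349  0.263 ]
top shift [1.0698 2.9415 1.838  2.3179]
scene shift [0.     0.8612 1.9974 0.    ]
top [[224.2317 180.3573]
 [277.1    190.5978]
 [263.6099 260.3412]
 [209.7867 250.4747]] 
 [[0.7059 0.3077 0.024 ]
 [0.6714 0.1082 0.024 ]
 [0.4134 0.148  0.012 ]
 [0.4438 0.3439 0.024 ]]
scene [[250.3235 203.2059]
 [286.0083 223.3692]
 [219.4096 251.3209]
 [187.7353 227.6765]] 
 [[0.6899 0.3003 0.024 ]
 [0.6551 0.0814 0.024 ]
 [0.402  0.1248 0.012 ]
 [0.4202 0.3134 0.024 ]]
top shift [2.3783]
inner corner [[224.2571 186.6756]] [[0.6843 0.309  0.012 ]]
```

The top view is self-consistent: its heights match and the box sides come out about right. The scene view sits about 10–15 mm off, so I'll rely on the top view and check it against the gripper tip later. First I'll improve the board measurement with a cork colour mask and line fits, and measure the white strip end.

Run:
```python
from h import *
im=cv2.imread("pics/top0.png"); lab=cv2.cvtColor(im,cv2.COLOR_BGR2LAB).astype(int)
for nm,(r,c) in dict(cork=(220,240),cork2=(195,235),lath=(184,245),lath2=(215,214),table=(220,295),table2=(180,285),innerface=(189,250)).items(): print(nm,lab[r-1:r+2,c-1:c+2].reshape(-1,3).mean(0))
a=lab[...,1]; roi=np.zeros(a.shape,np.uint8); roi[172:270,195:290]=1
vals=a[172:270,195:290].astype(np.uint8); t,_=cv2.threshold(vals,0,255,cv2.THRESH_OTSU); print("otsu",t)
m=((a>t)&(roi>0)).astype(np.uint8); m=cv2.morphologyEx(m,cv2.MORPH_CLOSE,np.ones((3,3))); m=cv2.morphologyEx(m,cv2.MORPH_OPEN,np.ones((5,5)))
c=max(cv2.findContours(m,0,cv2.CHAIN_APPROX_NONE)[0],key=cv2.contourArea)
W=onplane("top",c.reshape(-1,2),.012)[:,:2]
r=cv2.minAreaRect((W*1000).astype(np.float32)); bp=cv2.boxPoints(r); print(r,bp)
# line fit per side, half pixel outward
ang=np.radians(r[2]); 
cen=W.mean(0)
for k in range(4):
    p,q=bp[k]/1000,bp[(k+1)%4]/1000; d=(q-p)/np.linalg.norm(q-p); nrm=np.array([d[1],-d[0]])
    if nrm@(cen-p)>0:nrm=-nrm
    s=(W-p)@nrm; u=(W-p)@d; L=np.linalg.norm(q-p)
    k_=(s>-.008)&(u>.02)&(u<L-.02)
    vx,vy,x0,y0=cv2.fitLine(np.float32(W[k_]),cv2.DIST_HUBER,0,.01,.0001).ravel()
    print("side",k_.sum(),"normal",nrm,"dir deg",np.degrees(np.arctan2(vy,vx)),"pt",x0,y0)
cv2.imwrite("pics/m.png",m*255)
# expected tip pixels
o=observe(); print("tcp px",project("top",o["eef_pos"]),project("scene",o["eef_pos"]))
```

```text
cork [160.     137.3333 158.2222]
cork2 [159.5556 137.3333 158.1111]
lath [173.     129.4444 153.7778]
lath2 [183.     126.2222 152.8889]
table [184.6667 127.     147.5556]
table2 [180.5556 128.8889 149.7778]
innerface [159.7778 129.8889 154.7778]
otsu 133.0
((551.2476806640625, 225.96188354492188), (198.3451385498047, 245.2736053466797), 82.52053833007812) [[416.745  143.5968]
 [659.9317 111.6694]
 [685.7504 308.3269]
 [442.5637 340.2544]]
side 54 normal [-0.1302 -0.9915] dir deg -7.486664 pt 0.53827447 0.13013577
side 42 normal [ 0.9915 -0.1302] dir deg 82.44712 pt 0.6691615 0.20931448
side 54 normal [0.1302 0.9915] dir deg -7.326802 pt 0.56362903 0.3224761
side 42 normal [-0.9915  0.1302] dir deg 82.56268 pt 0.43374956 0.25897384
tcp px [[106.5297 323.8791]] [[ 70.5656 169.0688]]
```

The cork rectangle measures 194–198 × 240–245 mm, which agrees with the given 196 × 243. That puts the lath corner at (0.684, 0.308) with the board yaw at −7.5°. The box origin is about (0.5675, −0.2315) with yaw 6.6°. Now I check inverse kinematics for the planned waypoints.

```bash
cat >> h.py <<'E'
from scipy.spatial.transform import Rotation as Ro
BO=np.array([.5675,-.2315,0]);BY=np.radians(6.6); BR=Ro.from_euler('z',BY)
CO=np.array([.6837,.3077,.012]);CY=np.radians(-7.5); CR=Ro.from_euler('z',CY)
def B(x,y,z): return BO+BR.apply([x/1e3,y/1e3,z/1e3])
def C(x,y,z): return CO+CR.apply([x/1e3,y/1e3,z/1e3])   # lath corner frame
def rpy(yaw,tilt,flip=False):   # tilt deg from vertical, fingers pointing to yaw direction
    R=Ro.from_euler('z',yaw)*Ro.from_euler('y',-np.radians(tilt))*Ro.from_euler('x',np.pi)
    if flip: R=R*Ro.from_euler('z',np.pi)
    return R.as_euler('xyz')
E
python3 - <<'E'
from h import *
for fl in(0,1):
  for nm,p,o in [("via",[.42,0,.28],rpy(BY,50,fl)),("pre",B(-60,0,110),rpy(BY,50,fl)),("in",B(75,0,90),rpy(BY,50,fl)),("grasp",B(-28,0,75),rpy(BY,20,fl)),("out",B(-150,0,120),rpy(BY,20,fl)),("place",C(-118,-60,8),rpy(CY,20,fl)),("pushv",C(-70,-130,8),rpy(CY,0,fl)),("pushx",C(-200,-30,8),rpy(CY,0,fl))]:
    print(fl,nm,inverse_kinematics(p,o))
P=cloud("top",np.load("pics/top0.npy"))
for x0 in np.arange(.3,.56,.05):
    print("%.2f"%x0,[ "%.2f"%np.nanmax(np.r_[0,P[...,2][(abs(P[...,0]-x0)<.025)&(abs(P[...,1]-y0)<.025)]]) for y0 in np.arange(-.5,.3,.05)])
E
```

```text
0 via None
0 pre [-1.0269 -0.0482  2.3312  1.1906  0.8485 -0.409 ]
0 in [-0.7473  0.2145  2.0981  1.3391  0.6407 -0.3576]
0 grasp [-0.6868  0.1154  2.0059  0.3486  0.8034  0.5528]
0 out [-0.9061 -0.192   2.2042  0.3607  0.9728  0.3683]
0 place [ 0.4085  0.2826  1.9368 -0.2981  0.641   2.3246]
0 pushv [ 0.179   0.4507  1.6627 -0.      1.0282  1.8807]
0 pushx [ 0.4248  0.3367  1.8181 -0.      0.9868  2.1265]
1 via None
1 pre None
1 in None
1 grasp [-0.6868  0.1154  2.0059  0.3486  0.8034 -2.5888]
1 out None
1 place [ 0.4085  0.2826  1.9368 -0.2981  0.641  -0.8169]
1 pushv [ 0.179   0.4507  1.6627 -0.      1.0282 -1.2609]
1 pushx [ 0.4248  0.3367  1.8181 -0.      0.9868 -1.0151]
0.30 ['0.09', '0.09', '0.01', '0.01', '0.01', '0.01', '0.01', '0.01', '0.01', '0.01', '0.01', '0.01', '0.01', '0.01', '0.01', '0.01']
0.35 ['0.10', '0.09', '0.01', '0.01', '0.01', '0.01', '0.01', '0.01', '0.01', '0.01', '0.01', '0.01', '0.01', '0.01', '0.01', '0.01']
0.40 ['0.08', '0.08', '0.01', '0.01', '0.01', '0.01', '0.01', '0.01', '0.01', '0.01', '0.01', '0.01', '0.01', '0.01', '0.01', '0.01']
0.45 ['0.02', '0.02', '0.01', '0.01', '0.01', '0.01', '0.01', '0.01', '0.01', '0.01', '0.01', '0.01', '0.01', '0.04', '0.04', '0.02']
0.50 ['0.02', '0.02', '0.01', '0.01', '0.01', '0.01', '0.01', '0.01', '0.01', '0.01', '0.02', '0.01', '0.01', '0.04', '0.04', '0.02']
0.55 ['0.02', '0.02', '0.01', '0.01', '0.27', '0.27', '0.27', '0.27', '0.01', '0.01', '0.02', '0.01', '0.01', '0.02', '0.02', '0.02']
```

Run:
```python
from h import *
for t in(40,45,50):
  for p in [(-100,0,170),(-100,0,130),(-60,0,100)]: print(t,p,inverse_kinematics(B(*p),rpy(BY,t)))
movep([.38,-.15,.3],rpy(BY,0)); print(observe()["q"])
gripper_to(0)
movep(B(-100,0,150),rpy(BY,45)); 
o=observe();print(o["time_s"],o["q"],o["eef_pos"],o["ft_force"])
P=[]
for n in("scene","top"):
    p,d=get_image(n); t=project(n,o["eef_pos"])[0]; print(n,t)
    c=p[int(t[1])-60:int(t[1])+60,int(t[0])-80:int(t[0])+80,::-1].copy()
    P.append(cv2.resize(c,(640,480),interpolation=cv2.INTER_CUBIC)[:,120:520]); 
    cv2.drawMarker(P[-1],(int(80*4+2-120+4*(t[0]%1)),int(60*4+2+4*(t[1]%1))),(0,0,255),0,20,1)
cv2.imwrite("pics/pre.png",np.hstack(P))
```

```text
40 (-100, 0, 170) [-1.024  -0.2744  2.2869  0.7908  0.9636  0.0182]
40 (-100, 0, 130) [-1.024  -0.1949  2.3115  0.8479  0.8924 -0.0769]
40 (-60, 0, 100) [-0.9291 -0.057   2.2608  0.9162  0.7762 -0.0999]
45 (-100, 0, 170) [-1.0796 -0.276   2.3303  0.9157  0.9781 -0.1195]
45 (-100, 0, 130) [-1.0796 -0.1873  2.3507  0.9796  0.9143 -0.2288]
45 (-60, 0, 100) [-0.9786 -0.0462  2.2996  1.0699  0.7983 -0.2746]
50 (-100, 0, 170) [-1.1336 -0.264   2.3687  1.0365  1.0053 -0.2571]
50 (-100, 0, 130) [-1.1336 -0.1648  2.3839  1.1043  0.9503 -0.3782]
50 (-60, 0, 100) [-1.0269 -0.021   2.3318  1.2136  0.8385 -0.4436]
[-0.5684 -0.3617  1.9504  0.0002  1.553   0.886 ]
4.5583 [-1.0792 -0.2339  2.3404  0.9448  0.947  -0.1707] [ 0.4685 -0.2431  0.1508] [ 0.0922 -0.2517  1.398 ]
scene [325.4115 241.4593]
top [375.7292 244.9492]
```

View pics/pre.png

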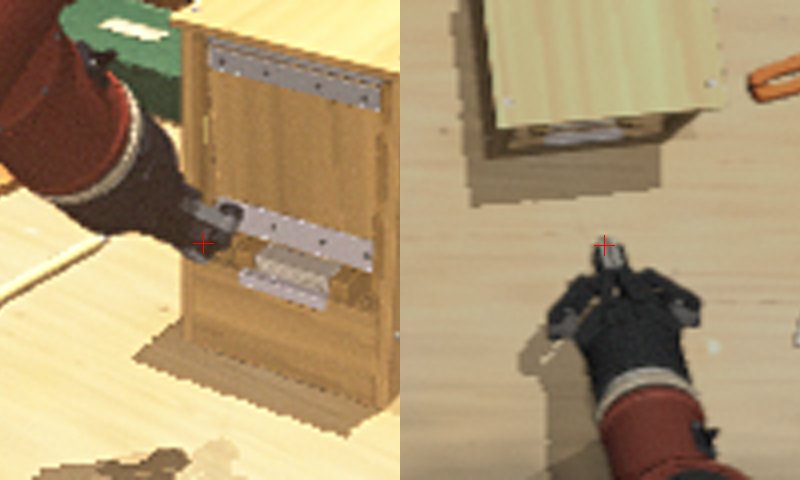

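The top view puts the projected TCP right on the fingertip and in line with the strip, so the frame is good. Now I go in under the flap and press down.

Run:
```python
from h import *
def st(s):
    o=observe(); print(s,"t%.2f"%o["time_s"],BR.inv().apply(o["eef_pos"]-BO)*1e3,o["ft_force"])
st("start")
print(move_l(B(-30,0,97),.15)); st("a")
print(move_l(B(72,0,97),.1,max_force=20)); st("in")
hold(.2); st("in")
print(move_l(B(72,0,80),.03,max_force=5)); st("down")
p,d=get_image("scene"); cv2.imwrite("pics/in.png",cv2.resize(p[150:300,240:420,::-1],(720,600),interpolation=cv2.INTER_CUBIC))
```

```text
start t4.66 [-99.1684  -0.2124 151.3928] [-0.0225 -0.4241 -0.5347]
False
a t5.39 [-29.7326   0.2894  97.3952] [-0.5959 -0.9151 -0.2944]
False
in t6.56 [71.499   0.1299 96.6427] [ 0.0471 -0.1624 -0.3581]
in t6.76 [71.5786 -0.1218 96.9211] [-1.1766  0.6496  0.0953]
True
down t7.13 [72.5709 -0.6581 89.7358] [ 0.1555 -0.8768  4.6523]
```

View pics/in.png

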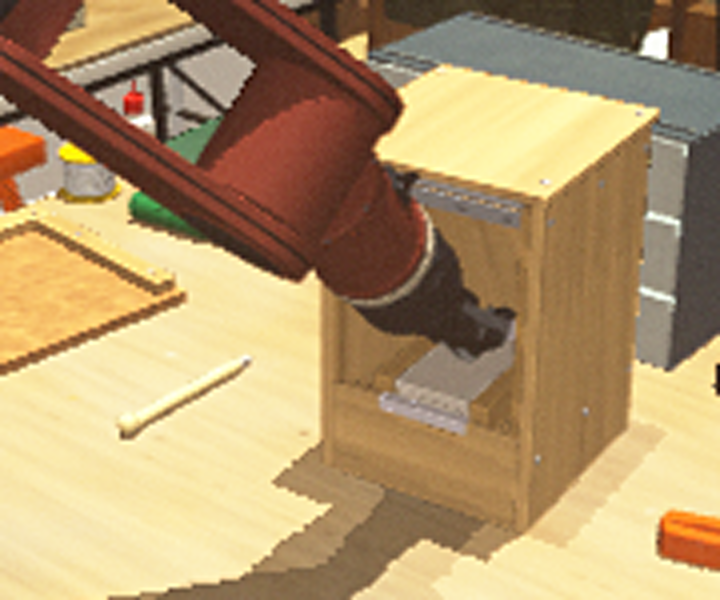

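The picture shows the fingertips on the top strip with the flap resting on the hand, and nothing else touched. I'll drag in short steps and regulate the press to about 6.5 N.

Run:
```python
from h import *
def f():
    F=[]
    for _ in range(4): F.append(observe()["ft_force"]); hold(.02)
    return np.mean(F,0)
z=1e3*observe()["eef_pos"][2]; zc=z-.4
# command offset below contact
move_l(B(72,0,zc),.03); print(f())
for x in range(64,9,-6):
    move_l(B(x,0,zc),.05); F=f(); fz=F[2]
    zc+=np.clip((fz-6.5)*.15,-.6,.6)
    print(x,F,"zc %.1f"%zc,"z %.1f"%(1e3*observe()["eef_pos"][2]))
print(observe()["time_s"])
P=[]
for n,(r,c) in dict(scene=(165,300),top=(150,325)).items():
    p,d=get_image(n); np.save(f"pics/drag_{n}.npy",d); cv2.imwrite(f"pics/drag_{n}.png",p[:,:,::-1]); P.append(cv2.resize(p[r:r+120,c:c+100,::-1],(400,480),interpolation=cv2.INTER_CUBIC))
cv2.imwrite("pics/drag.png",np.hstack(P))
```

```text
[ 0.105  -0.4728  3.3587]
64 [-0.5313 -0.2948  5.7772] zc 89.2 z 89.7
58 [-0.7279  0.6091  6.3908] zc 89.2 z 89.7
52 [-1.3136 -0.1343  6.4754] zc 89.2 z 89.7
46 [-0.7228  0.4738  7.116 ] zc 89.3 z 89.7
40 [-1.0473 -0.2058  7.1462] zc 89.4 z 89.7
34 [-0.8489  0.2133  6.5431] zc 89.4 z 89.7
28 [-0.7641 -0.1415  7.3021] zc 89.5 z 89.7
22 [-0.8888  0.0086  6.5005] zc 89.5 z 89.7
16 [-1.341   0.0881  6.611 ] zc 89.6 z 89.4
10 [-0.2547 -0.0533  2.6848] zc 89.0 z 88.9
10.875
```

View pics/drag.png

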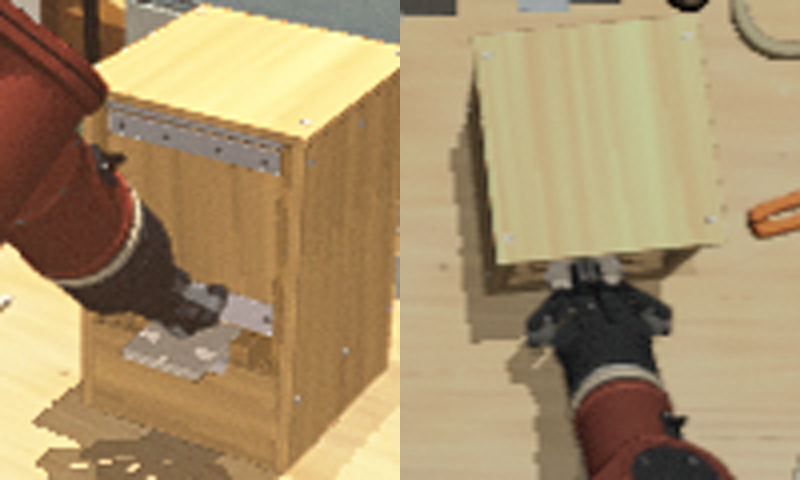

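The strip now overhangs the front and the flap is nearly shut. I retract, re-tilt, open, and measure the strip's front end.

Run:
```python
from h import *
move_l(B(6,0,98),.08); move_l(B(-130,0,150),.2)
movep(B(-140,0,150),rpy(BY,22)); gripper_to(.085)
o=observe(); print(o["time_s"],o["q"],BR.inv().apply(o["eef_pos"]-BO)*1e3,o["ft_force"])
P=[]
for n,(r,c) in dict(scene=(165,300),top=(150,325)).items():
    p,d=get_image(n); np.save(f"pics/out_{n}.npy",d); cv2.imwrite(f"pics/out_{n}.png",p[:,:,::-1]); P.append(cv2.resize(p[r:r+120,c:c+100,::-1],(400,480),interpolation=cv2.INTER_CUBIC))
cv2.imwrite("pics/out.png",np.hstack(P))
P=cloud("top",np.load("pics/out_top.npy")); Q=(P.reshape(-1,3)-BO)@BR.as_matrix()*1e3
m=(Q[:,2]>72)&(Q[:,2]<95)&(Q[:,0]>-80)&(Q[:,0]<20)&(abs(Q[:,1])<45)
q=Q[m]; print(m.sum(),q.min(0),q.max(0),np.median(q,0))
```

```text
13.5167 [-0.9081 -0.2343  2.1851  0.3854  1.018   0.3718] [-139.9825   -0.0277  150.0698] [-0.3412  0.156  -0.6727]
260 [-32.3382 -44.1048  72.1524] [15.0258 44.6352 93.7754] [-5.2461  0.4734 83.4161]
```

View pics/out.png

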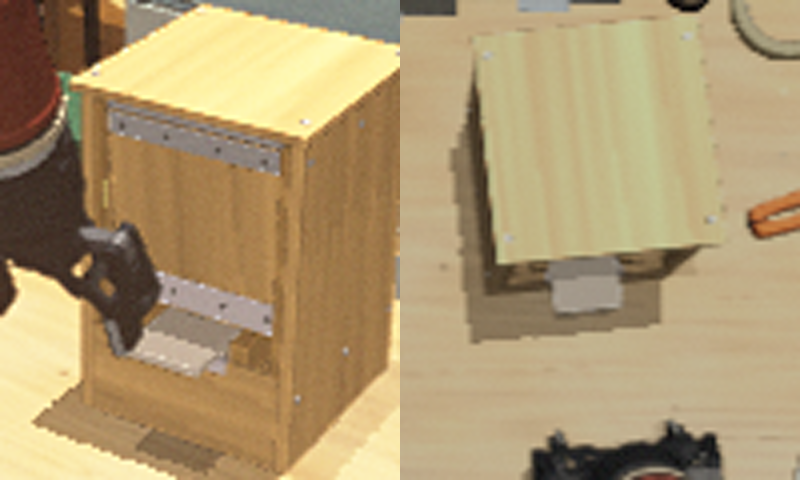

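The strip's white end now sticks out about 35 mm at top-view pixel (372,227), level and centred, with the flap shut behind it. I compute the end position and pinch it.

Run:
```python
from h import *
W=onplane("top",[(363.8,228),(380.5,226.5),(372,227.3)],.084); Q=(W-BO)@BR.as_matrix()*1e3; print(Q)
xe=Q[:,0].mean(); xt=np.clip(xe+13,-26,-16); print("end",xe,"tcp",xt)
def st(s):
    o=observe(); print(s,"t%.2f"%o["time_s"],BR.inv().apply(o["eef_pos"]-BO)*1e3,o["ft_force"],"op %.4f gf %.1f"%(o["opening"],o["grasp_force"]))
R=rpy(BY,22)
move_l(B(xt-15,0,112.5),.15); st("above")
print(move_l(B(xt,0,75.5),.06,max_force=8)); st("down")
gripper_to(.05,50); hold(.2); st("grip")
move_l(B(xt,0,76.5),.03); move_l(B(xt-140,0,78),.1); st("pulled")
move_l(B(xt-140,0,130),.15); hold(.2); st("up")
P=[]
for n,(r,c) in dict(scene=(165,270),top=(185,325)).items():
    p,d=get_image(n); np.save(f"pics/g_{n}.npy",d); cv2.imwrite(f"pics/g_{n}.png",p[:,:,::-1]); P.append(cv2.resize(p[r:r+120,c:c+100,::-1],(400,480),interpolation=cv2.INTER_CUBIC))
cv2.imwrite("pics/g.png",np.hstack(P))
```

```text
[[-32.6156  26.0927  84.    ]
 [-32.7212 -32.9387  84.    ]
 [-32.7958  -2.8742  84.    ]]
end -32.710865208834925 tcp -19.710865208834925
above t14.51 [-35.034    0.1266 112.4411] [ 0.1482  0.2493 -0.6313] op 0.0851 gf 0.0
False
down t15.32 [-19.6194  -0.0002  75.4878] [ 0.5981 -0.5059 -0.0554] op 0.0849 gf 0.0
grip t15.90 [-19.4771  -0.3252  75.9056] [ 0.1629 -1.1299  2.9688] op 0.0571 gf 52.9
pulled t17.70 [-159.3866   -0.0388   78.0766] [ 0.0715  0.601  -2.1627] op 0.0573 gf 53.7
up t18.40 [-160.2323    0.9409  128.4902] [-0.2011 -0.0016 -1.7861] op 0.0554 gf 53.0
```

View pics/g.png

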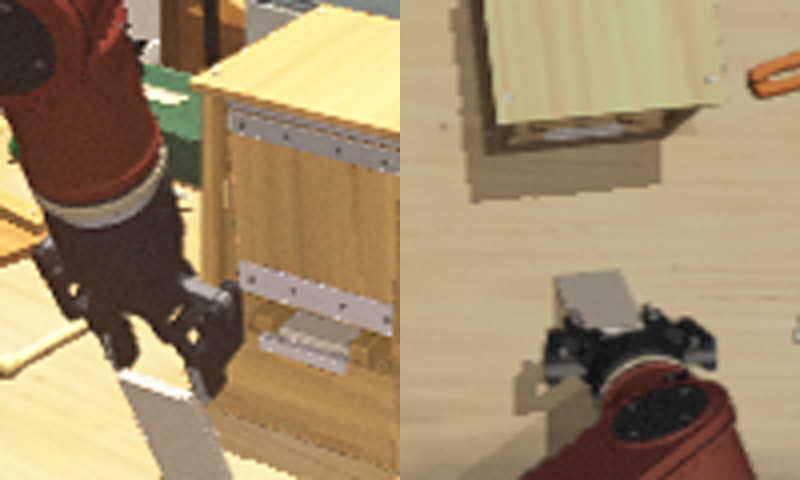

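The scene view shows the strip drooping, pitched down from the fingertips, and the opening has fallen to 55 mm. So the tips hold only its rounded edge. I'll measure the droop before moving.

Run:
```python
from h import *
for n in("top","scene"):
    im=cv2.imread(f"pics/g_{n}.png"); P=cloud(n,np.load(f"pics/g_{n}.npy")); Q=(P.reshape(-1,3)-BO)@BR.as_matrix()*1e3
    hsv=cv2.cvtColor(im,cv2.COLOR_BGR2HSV).reshape(-1,3)
    m=(Q[:,0]>-200)&(Q[:,0]<-15)&(abs(Q[:,1])<45)&(Q[:,2]>5)&(Q[:,2]<170)&(hsv[:,1]<60)&(hsv[:,2]>110)
    q=Q[m]; print(n,len(q))
    if len(q)<10: continue
    for z in range(0,170,10):
        k=(q[:,2]>=z)&(q[:,2]<z+10)
        if k.sum()>2: print(z,k.sum(),"x %.0f"%np.median(q[k,0]),"y %.0f..%.0f"%(q[k,1].min(),q[k,1].max()))
o=observe();print(o["opening"],o["grasp_force"],o["time_s"])
```

```text
top 234
0 3 x -119 y -43..-2
10 15 x -121 y -22..28
20 19 x -125 y -25..31
30 15 x -129 y -27..28
40 18 x -133 y -24..30
50 19 x -137 y -26..31
60 18 x -141 y -24..29
70 17 x -145 y -26..30
80 21 x -149 y -24..28
90 15 x -153 y -27..22
100 20 x -158 y -24..20
110 14 x -162 y -26..21
120 21 x -166 y -24..21
130 17 x -171 y -25..30
scene 332
10 23 x -123 y -30..27
20 21 x -128 y -29..23
30 24 x -134 y -30..27
40 20 x -138 y -30..25
50 17 x -142 y -31..25
60 23 x -148 y -31..27
70 17 x -153 y -31..25
80 21 x -158 y -31..25
90 23 x -162 y -31..24
100 17 x -168 y -31..19
110 22 x -172 y -28..28
120 33 x -176 y -32..29
130 53 x -176 y -35..31
140 8 x -180 y -36..33
150 8 x -184 y -35..32
0.05470756994759909 52.90547311306 18.5
```

The strip now hangs parallel to the tool, with its lower end about 8 mm above the table. The pinch was too high: the +3 N lift while closing shows the pads rode on the upper rounding. It is creeping, so I lay it down now in a controlled way. I'll rest its end on the bare table, swing the gripper back and down so it pivots flat, then regrip it at mid-length with a vertical tool.

Run:
```python
from h import *
R=rpy(BY,22)
def st(s):
    o=observe(); print(s,"t%.2f"%o["time_s"],BR.inv().apply(o["eef_pos"]-BO)*1e3,o["ft_force"],"op %.4f gf %.1f"%(o["opening"],o["grasp_force"]),flush=True)
L=133; way=[]
for k,ph in enumerate(np.linspace(22,87,9)):
    a=np.radians(ph); xe=-118+30*k/8
    way.append((xe-L*np.sin(a)+3, 0, L*np.cos(a)-7.4+2.5))
way[-1]=(way[-1][0],0,0.5)
ok=[inverse_kinematics(B(*w),R) is not None for w in way]; print(ok); print(np.array(way))
if all(ok):
    st("s")
    for w in way:
        h=move_l(B(*w),.1,max_force=10); st(str(h))
        if observe()["grasp_force"]<5: print("lost"); break
```

```text
[True, True, True, True, True, True, True, True, True]
[[-164.8227    0.      118.4155]
 [-178.0011    0.      110.136 ]
 [-189.8395    0.       99.5472]
 [-200.0248    0.       86.8614]
 [-208.2774    0.       72.3335]
 [-214.3561    0.       56.255 ]
 [-218.0638    0.       38.9489]
 [-219.2507    0.       20.7624]
 [-217.8177    0.        0.5   ]]
s t18.50 [-160.0985    0.6394  128.895 ] [ 1.1352 -0.6581 -1.6082] op 0.0547 gf 52.9
False t18.77 [-165.3293    0.6806  117.4432] [-0.0673 -0.1955 -1.4238] op 0.0549 gf 53.8
False t19.08 [-178.0421   -0.0705  110.2533] [ 0.1408  0.3319 -0.7342] op 0.0547 gf 54.7
False t19.39 [-189.7251    0.0077   99.6706] [ 0.9927 -0.0125  0.564 ] op 0.0551 gf 55.6
False t19.71 [-199.9348    0.1853   86.8479] [ 0.3441  0.267  -0.806 ] op 0.0550 gf 56.1
False t20.02 [-208.2477    0.2719   72.2655] [ 0.1628  0.1042 -0.2156] op 0.0552 gf 56.0
False t20.35 [-214.3586    0.2986   56.2024] [ 0.6514  0.1049 -0.0585] op 0.0552 gf 56.4
False t20.68 [-218.0803    0.3757   38.8966] [-0.2953  1.386   0.0646] op 0.0553 gf 56.2
False t21.01 [-219.2639    0.353    20.7697] [ 0.4421  0.1639 -0.4398] op 0.0550 gf 54.2
False t21.36 [-217.6536   -0.0664    0.8712] [-0.6042 -0.5396  1.9358] op 0.0551 gf 144.9
```

It laid down smoothly with forces under 2 N. I release, lift clear, and look.

Run:
```python
from h import *
gripper_to(.085); 
move_l(B(-235,0,45),.15); 
movep(B(-205,0,200),rpy(BY,0)); o=observe(); print(o["time_s"],o["q"])
for n,(r,c) in dict(scene=(185,240),top=(195,325)).items():
    p,d=get_image(n); np.save(f"pics/t_{n}.npy",d); cv2.imwrite(f"pics/t_{n}.png",p[:,:,::-1])
P=[cv2.resize(cv2.imread(f"pics/t_{n}.png")[r:r+120,c:c+100],(400,480),interpolation=cv2.INTER_CUBIC) for n,(r,c) in dict(scene=(185,260),top=(185,325)).items()]
cv2.imwrite("pics/t.png",np.hstack(P))
```

```text
22.9167 [-0.7876 -0.1996  2.012   0.0008  1.331   0.6654]
```

View pics/t.png

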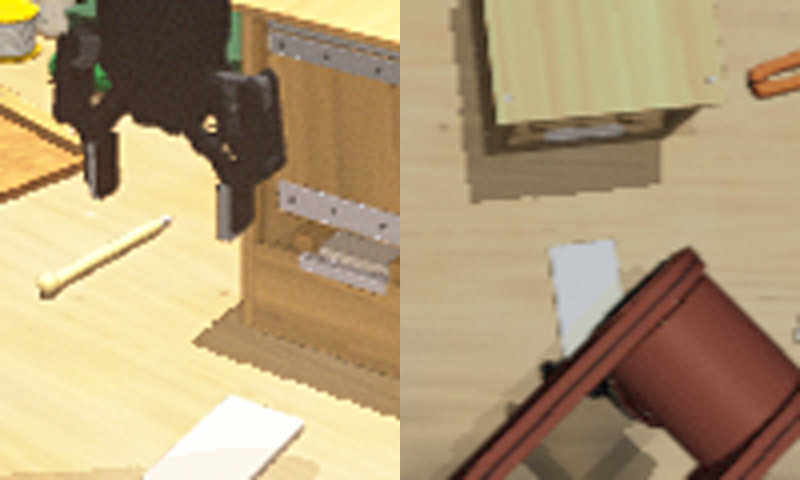

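The strip lies flat on the bare table in front of the box, undisturbed otherwise, and the flap is shut with the other strips inside. I measure the far end and left edge in the top view, with the scene view as a check.

Run:
```python
from h import *
for n in("top","scene"):
    im=cv2.imread(f"pics/t_{n}.png"); hsv=cv2.cvtColor(im,cv2.COLOR_BGR2HSV); P=cloud(n,np.load(f"pics/t_{n}.npy")); Q=((P.reshape(-1,3)-BO)@BR.as_matrix()*1e3).reshape(400,640,3)
    m=((Q[...,0]>-260)&(Q[...,0]<-30)&(abs(Q[...,1])<70)&(Q[...,2]<20)&(Q[...,2]>-8)&(hsv[...,1]<45)&(hsv[...,2]>125)).astype(np.uint8)
    m=cv2.morphologyEx(m,cv2.MORPH_OPEN,np.ones((3,3)))
    c=max(cv2.findContours(m,0,cv2.CHAIN_APPROX_NONE)[0],key=cv2.contourArea).reshape(-1,2)
    W=(onplane(n,c,.008)-BO)@BR.as_matrix()*1e3; r=cv2.minAreaRect(np.float32(W[:,:2])); print(n,cv2.contourArea(c),r); print(cv2.boxPoints(r))
    if n=="top":
        # far end & left edge line fits in box frame
        X,Y=W[:,0],W[:,1]; xm=X.max()
        e=(X>xm-6)&(abs(Y-np.median(Y[X>xm-6]))<22); l=(Y>Y.max()-10)&(X<xm-12)&(X>xm-70)
        for nm,k in(("end",e),("left",l)):
            vx,vy,x0,y0=cv2.fitLine(np.float32(W[k,:2]),cv2.DIST_HUBER,0,.01,.01).ravel(); print(nm,k.sum(),np.degrees(np.arctan2(vy,vx)),x0,y0, W[k,:2].min(0),W[k,:2].max(0))
```

```text
top 311.5 ((-135.81349182128906, 1.0191154479980469), (91.90856170654297, 61.69715118408203), 0.9593641757965088)
[[-182.2778   31.0939]
 [-181.2448  -30.5946]
 [ -89.3492  -29.0557]
 [ -90.3822   32.6328]]
end 12 -88.43834 -91.36758 -2.7941544 [-93.0529 -23.4426] [-89.7488  17.1232]
left 17 -0.082270905 -131.14752 30.354998 [-159.6518   25.1494] [-104.9092   32.026 ]
scene 614.0 ((-159.79861450195312, -1.5231971740722656), (134.1402587890625, 59.65408706665039), 2.5554749965667725)
[[-228.1319   25.2838]
 [-225.4721  -34.311 ]
 [ -91.4653  -28.3301]
 [ -94.1251   31.2646]]
```

The strip centre is at box-frame (−160, 0.5) mm, yaw about +1° to the box, and both views agree to 2 mm. I touch the table with the tips beside it to set the depth, grip at mid-length, and lift.

Run:
```python
from h import *
t=onplane("top",[(254,243)],.031)[0]; print("tape in corner frame mm",(t-CO)@CR.as_matrix()*1e3)
R=rpy(BY+.017,0)
def st(s):
    o=observe(); print(s,"t%.2f"%o["time_s"],BR.inv().apply(o["eef_pos"]-BO)*1e3,o["ft_force"],"op %.4f gf %.1f"%(o["opening"],o["grasp_force"]),flush=True)
move_l(B(-160,0,60),.2,rotation=R); gripper_to(.072)
st("above"); move_l(B(-160,0,14),.12); h=move_l(B(-160,0,-12),.025,max_force=5); st("touch %s"%h)
zt=1e3*observe()["eef_pos"][2]
if h and zt<-1:
    move_l(B(-160,0,zt+3.8),.03); gripper_to(.05,70); hold(.15); st("grip")
    move_l(B(-160,0,zt+14),.05); hold(.15); st("lift")
```

```text
tape in corner frame mm [-191.4164 -150.7735   19.    ]
above t24.19 [-159.6584   -0.5635   60.9874] [ 0.2047 -0.9563  0.6687] op 0.0718 gf 0.0
touch True t25.56 [-160.1931    0.1686   -8.3012] [-1.5686  2.3361  6.6136] op 0.0716 gf 3.4
grip t26.27 [-159.8562   -0.2208   -4.3169] [-0.9237  0.6396  4.8881] op 0.0577 gf 77.3
lift t26.77 [-160.1908    0.2244    5.4864] [-0.406  -0.6081 -1.7339] op 0.0580 gf 74.8
```

Run:
```python
from h import *
def st(s):
    o=observe(); print(s,"t%.2f"%o["time_s"],CR.inv().apply(o["eef_pos"]-CO)*1e3,o["ft_force"],"op %.4f gf %.1f"%(o["opening"],o["grasp_force"]),flush=True)
move_l(B(-160,0,90),.12); st("up")
q=inverse_kinematics([.42,.05,.14],rpy(CY,0)); print(q)
movep([.42,.05,.14],rpy(CY,0)); st("via")
movep(C(-77,-56,70),rpy(CY,0)); hold(.2); st("over")
P=[]
for n,(r,c) in dict(scene=(170,170),top=(160,195)).items():
    p,d=get_image(n); np.save(f"pics/o_{n}.npy",d); cv2.imwrite(f"pics/o_{n}.png",p[:,:,::-1]); P.append(cv2.resize(p[r:r+120,c:c+100,::-1],(400,480),interpolation=cv2.INTER_CUBIC))
cv2.imwrite("pics/o.png",np.hstack(P))
```

```text
up t27.62 [-200.5512 -588.3798   77.2686] [-0.0219 -0.116  -1.8848] op 0.0580 gf 74.8
[-0.0684 -0.193   2.1221 -0.      1.2125  1.6333]
via t28.79 [-227.7653 -290.4624  127.5727] [-0.1397  0.5618 -2.2907] op 0.0576 gf 74.8
over t30.09 [-76.4772 -57.0649  71.0684] [ 0.2149 -0.1834 -1.5595] op 0.0578 gf 74.8
```

View pics/o.png

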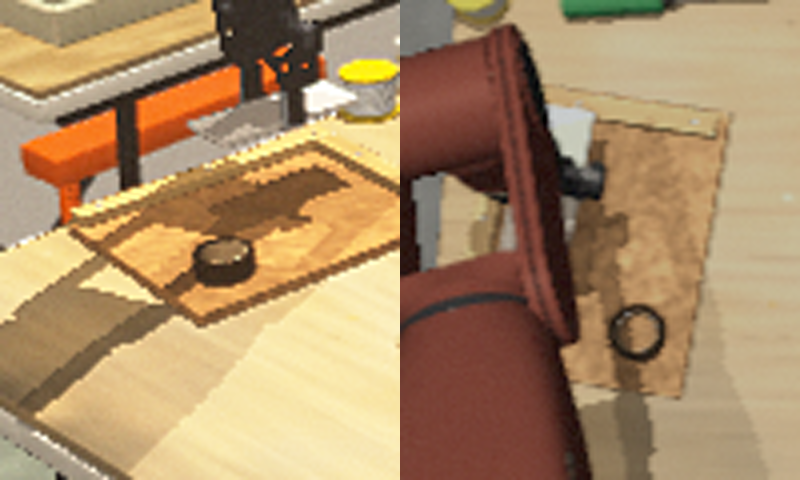

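The strip is level and parallel to the laths, about 27 mm clear of the long one. I lower to contact, release, and push it home with the closed fingers under a force limit.

Run:
```python
from h import *
def st(s):
    o=observe(); print(s,"t%.2f"%o["time_s"],CR.inv().apply(o["eef_pos"]-CO)*1e3,o["ft_force"],"op %.4f gf %.1f"%(o["opening"],o["grasp_force"]),flush=True)
move_l(C(-77,-56,4),.12); h=move_l(C(-77,-56,-7),.025,max_force=4); st("down %s"%h)
gripper_to(.068); st("open")
move_l(C(-77,-56,60),.12); gripper_to(0)
move_l(C(-77,-122,45),.2); move_l(C(-77,-122,3),.12); st("side")
h=move_l(C(-77,-95,3),.06,max_force=8); st("p0 %s"%h)
if not h: h=move_l(C(-77,-66,3),.04,max_force=6); st("py %s"%h)
move_l(C(-77,-125,3),.12); move_l(C(-77,-125,45),.2); move_l(C(-178,-40,45),.2); move_l(C(-178,-32,3),.12); st("end")
h=move_l(C(-142,-32,3),.04,max_force=6); st("px %s"%h)
move_l(C(-178,-32,3),.12); move_l(C(-178,-60,60),.2); st("back")
```

```text
down True t31.30 [-76.3066 -55.682   -4.2997] [-0.1312 -0.0186  4.5266] op 0.0577 gf 79.0
open t31.57 [-77.5192 -56.2415  -5.8798] [-1.245  -0.1516 -0.4879] op 0.0682 gf 0.0
side t33.91 [ -77.3041 -121.364     2.6123] [-0.1969 -0.0634 -1.2377] op 0.0001 gf 0.0
p0 False t34.51 [-77.1504 -94.7292   2.95  ] [-0.0335 -0.0453 -0.5322] op 0.0002 gf 0.0
py False t35.38 [-77.0477 -66.0085   2.929 ] [-1.2045 -0.6892  1.8828] op 0.0005 gf 0.5
end t37.70 [-177.7452  -32.6065    2.4354] [-0.4954 -0.6719 -0.223 ] op -0.0002 gf 0.0
px True t38.39 [-150.609   -32.4466    2.2029] [-0.6039 -0.421  -0.1817] op 0.0002 gf 0.0
back t39.23 [-176.9904  -59.8082   60.4436] [-0.6987 -0.6761 -1.3693] op 0.0003 gf 0.0
```

The end push met the short lath: it stopped at −150.6, and −151 was expected. The side push ended before contact because the closed fingers are thinner than I assumed. I repeat the side push further, then nudge the end again and look.

Run:
```python
from h import *
def st(s):
    o=observe(); print(s,"t%.2f"%o["time_s"],CR.inv().apply(o["eef_pos"]-CO)*1e3,o["ft_force"],flush=True)
move_l(C(-70,-100,45),.25); move_l(C(-70,-95,3),.12)
h=move_l(C(-70,-48,3),.04,max_force=6); st("py %s"%h)
move_l(C(-70,-95,3),.12); move_l(C(-70,-95,45),.25); move_l(C(-175,-32,45),.25); move_l(C(-175,-32,3),.12)
h=move_l(C(-142,-32,3),.04,max_force=6); st("px %s"%h)
move_l(C(-178,-32,3),.12); move_l(C(-178,-60,60),.2)
movep([.42,.0,.25],rpy(CY,0)); st("clear")
for n in("scene","top"):
    p,d=get_image(n); np.save(f"pics/f_{n}.npy",d); cv2.imwrite(f"pics/f_{n}.png",p[:,:,::-1])
a=cv2.imread("pics/f_top.png")[130:250,195:415]; b=cv2.imread("pics/f_scene.png")[150:300,170:420]
cv2.imwrite("pics/f.png",np.vstack([cv2.resize(a,(550,300),interpolation=cv2.INTER_CUBIC),cv2.resize(b,(550,300)[:1]+(300,),interpolation=cv2.INTER_CUBIC)]))
```

```text
py True t41.12 [-70.4967 -65.9463   2.327 ] [-0.0598 -3.2338  1.23  ]
px True t43.59 [-150.5984  -32.3663    2.4057] [ 0.7463 -0.2649 -0.2278]
clear t45.70 [-221.4074 -338.8826  237.0934] [-0.4176 -0.8207  0.5092]
```

View pics/f.png

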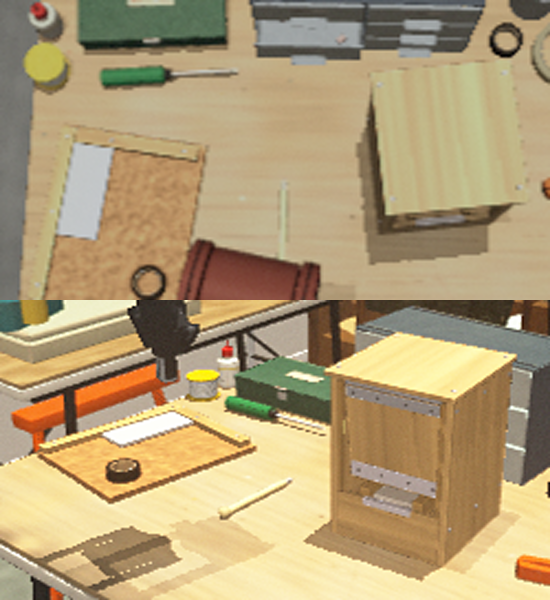

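The strip is lying flat in the corner against both laths, with the tape, tools and shut box undisturbed. One numeric check of its pose before handing in.

Run:
```python
from h import *
im=cv2.imread("pics/f_top.png"); hsv=cv2.cvtColor(im,cv2.COLOR_BGR2HSV)
m=np.zeros((400,640),np.uint8); m[175:240,210:250]=((hsv[...,1]<45)&(hsv[...,2]>140))[175:240,210:250]
c=max(cv2.findContours(m,0,cv2.CHAIN_APPROX_NONE)[0],key=cv2.contourArea).reshape(-1,2)
W=(onplane("top",c,.020)-CO)@CR.as_matrix()*1e3; r=cv2.minAreaRect(np.float32(W[:,:2])); print(r); print(cv2.boxPoints(r))
# gap profile: saturation/cork 'a' channel across long edge
a=cv2.cvtColor(im,cv2.COLOR_BGR2LAB)
for x in(-30,-70,-115):
    uv=project("top",[C(x,y,8) for y in range(-24,16,4)]); print(x,[tuple(a[int(round(v)),int(round(u))]) for u,v in uv])
```

```text
((-69.9773178100586, -30.797101974487305), (61.58516311645508, 139.83470153808594), 89.93546295166016)
[[-139.9293  -61.5109]
 [  -0.0947  -61.6684]
 [  -0.0253   -0.0833]
 [-139.8599    0.0742]]
-30 [(np.uint8(203), np.uint8(127), np.uint8(128)), (np.uint8(202), np.uint8(127), np.uint8(128)), (np.uint8(204), np.uint8(127), np.uint8(128)), (np.uint8(202), np.uint8(127), np.uint8(128)), (np.uint8(203), np.uint8(127), np.uint8(128)), (np.uint8(203), np.uint8(127), np.uint8(128)), (np.uint8(179), np.uint8(128), np.uint8(129)), (np.uint8(157), np.uint8(125), np.uint8(154)), (np.uint8(187), np.uint8(124), np.uint8(157)), (np.uint8(186), np.uint8(125), np.uint8(156))]
-70 [(np.uint8(203), np.uint8(127), np.uint8(128)), (np.uint8(203), np.uint8(127), np.uint8(128)), (np.uint8(203), np.uint8(127), np.uint8(127)), (np.uint8(202), np.uint8(127), np.uint8(127)), (np.uint8(203), np.uint8(127), np.uint8(128)), (np.uint8(203), np.uint8(126), np.uint8(128)), (np.uint8(166), np.uint8(123), np.uint8(151)), (np.uint8(191), np.uint8(122), np.uint8(156)), (np.uint8(190), np.uint8(123), np.uint8(156)), (np.uint8(189), np.uint8(124), np.uint8(156))]
-115 [(np.uint8(203), np.uint8(127), np.uint8(127)), (np.uint8(204), np.uint8(127), np.uint8(128)), (np.uint8(204), np.uint8(127), np.uint8(127)), (np.uint8(203), np.uint8(127), np.uint8(127)), (np.uint8(202), np.uint8(127), np.uint8(127)), (np.uint8(192), np.uint8(127), np.uint8(128)), (np.uint8(163), np.uint8(124), np.uint8(148)), (np.uint8(195), np.uint8(122), np.uint8(155)), (np.uint8(191), np.uint8(122), np.uint8(155)), (np.uint8(190), np.uint8(124), np.uint8(155))]
```

The centre measures (−70.0, −30.8) mm from the corner, against (−70, −30) wanted, square within 0.1°, with no cork showing along the long lath.

```bash
python3 -c "
from plant import *
print(job_done())"
```

```text
the job is handed in; nothing more can be done
None
```

The top strip lies flat on the cork, tight in the lath corner, with the flap shut on the other two strips and the tools and tape untouched; the first pinch was too high and the strip drooped in the fingers, so I laid it on the bare table and regripped it on the way.

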